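# Hold the dice tower's flap open with its lever

### The job

Push the swing catch on the dice tower aside with a fingertip until it is right clear of the heavy wooden flap, then press the long end of the brass lever all the way down so that its short end raises the flap, and finish while still holding the lever down with the flap up, so that the dice can be taken out. Nothing is to be picked up: do not touch the flap itself, and leave the glass, bowl, cup, spoon and checkers where they are.

Things in the scene. Friction and masses are not known exactly. Their poses are not given: they have to be found in the camera images.
- tower: Dice tower fixed to the table: dark wooden base and low tray, clear acrylic shaft 140 mm tall, brass lever. Origin on the table under the tray; z up, x points from the lever towards the shaft (the lever's long end points along -x). In this frame: tray x -70 to 45 mm, y +-55 mm, its rim 64 mm high; shaft x 45 to 135 mm, y +-46 mm; fulcrum pin along y at x -140 mm, 70 mm high, its cheeks 76 mm high; flap lip reaches to x -95 mm.
- flap (a joint): Heavy wooden flap (about 0.9 kg, 140 x 100 x 12 mm, brass weight on top) that closes the tray, hinged beside the shaft at tower x 45 mm, 64 mm high. 0 = shut (top face 76 mm high, brass weight 84 mm), grows as its lip rises, rad; falls shut by its own weight. The lever fully down raises it to about 0.27. It cannot rise more than about 0.06 while the catch lies over it.
- flap_lip (a point): Top edge of the flap's free end, middle of its 100 mm width; 76 mm high when shut.
- lever (a joint): Brass lever on the fulcrum pin, 16 mm wide; its short end (60 mm) lies under the flap's lip. 0 = at rest with the long end up, grows as the long end is pressed down, rad, to a stop at 0.58. Pressing takes about 2 N at the finger pad until the stop.
- lever_pad (a point): Middle of the top face of the wooden finger pad (44 mm along the lever, 36 mm wide) near the lever's long end, 133 mm from the fulcrum pin. At rest about 101 mm above the table, fully pressed about 25 mm; it moves less than 10 mm sideways on the way.
- catch (a joint): Brass swing catch, a level bar 10 mm thick, that turns about an upright post beside the tray and stays where it is left. At 0 it points along the tower's -y, over the flap; grows as it swings towards the tower's +x (counter-clockwise from above), rad, stop at 1.6. Clear of the flap above about 1.1. Turning takes about 1 N at the pin.
- pin_top (a point): Top centre of the upright pin at the catch's free end: 10 mm diameter, stands 30 mm above the bar, top 120 mm above the table, 55 mm from the catch's post axis.
- catch_axis (a point): Point on the axis of the catch's post, 120 mm above the table (at tower x -50, y 75 mm); the post itself ends at 88 mm.
- tea_glass: Tulip tea glass, 85 mm tall, 58 mm wide, beside the tower; leave alone. Origin under its foot.
- dice_cup: Dark wooden dice cup, 90 mm tall, 68 mm wide; leave alone. Origin under its foot.
- sugar_bowl: White lidded sugar bowl, 86 mm tall, 100 mm wide; leave alone. Origin under its foot.
- teaspoon: Steel teaspoon 130 mm long lying on the table; leave alone. Origin under its middle.
- checker_0: Brown wooden checker, 36 mm across, 10 mm thick, flat on the table; leave alone. Origin under its centre.
- checker_1: Brown wooden checker, 36 mm across, 10 mm thick, flat on the table; leave alone. Origin under its centre.
- checker_2: Brown wooden checker, 36 mm across, 10 mm thick, flat on the table; leave alone. Origin under its centre.

How it is judged (in metres and radians):
On the way:
1. the catch is swung clear of the flap while the flap is still shut and the lever at rest (value of joint catch above 1.15 rad and value of joint flap below 0.1 rad and value of joint lever below 0.15 rad), for 0.1 s.
At the end, for the whole second after the job is handed in: The catch is turned beyond 1.1 rad; the fingers press the lever (over 0.4 N), which is beyond 0.47 of its 0.58 rad; the flap rests on the lever, still, at 0.21 to 0.4 rad, touched by no part of the robot (value of joint lever above 0.47 rad and value of joint flap between 0.21 and 0.4 rad and value of joint catch above 1.1 rad and contact force between the fingers and lever above 0.4 N and contact force between each of the fingers, the arm and flap below 0.3 N and velocity of joint flap between -0.1 and 0.1 rad/s); the arm keeps its last pose, push and grip.
It fails at once if the robot touches or lifts the flap itself (contact force between any of the fingers, the arm and flap above 2 N or value of joint flap above 0.5 rad).
It fails at once if the glass, cup, bowl, spoon or a checker is lifted or shifted by more than 20 mm (distance of any of tea_glass, dice_cup, sugar_bowl, teaspoon, checker_0, checker_1, checker_2 from where it was at the start of the episode above 0.02 m).
It also fails if it takes over 42 s, if anything falls off the work surface, if the arm or the gripper's body presses on something with over 40 N, if the wrist force passes 120 N, or if a joint passes its speed limit or range.

### The arm

A 6-joint arm with a two-finger parallel gripper is mounted at the origin on the work surface. World frame = base frame: x ahead of the robot, y to its left, z up, the work surface at z = 0. Lengths are in mm, angles in rad, forces in N, time in s.
With the tool pointing down it reaches from about 275 to 750 mm from the base axis. Payload 10.2 kg.
Tool frame: the origin (TCP) lies between the finger pads; the fingertips stand 11 mm ahead of it and the grasp point (between the pads) lies 8 mm behind it; z points along the fingers, y is the line along which they close (so a half turn about z gives the same grasp; the last joint's range is limited). The gripper opens to 85 mm and grips with 20 to 120 N. Pads are 22 mm wide; open, the fingers measure 114 mm over their backs; the gripper's body (76 mm by 85 mm) begins 54 mm behind the grasp point. The pads swing forward as they close: fully open they stand 13 mm farther back than shut.
Start: joints at [1.026, 0.313, 1.498, -0, 1.331, -0.223], TCP at [166.057, 498.052, 242.294] pointing down, gripper open.
Joint ranges: [-2.94, 2.94], [-0.97, 2.17], [0.19, 2.56], [-1.23, 4.37], [0.02, 3.11], [-2.88, 2.88]. Speed limits (rad/s): [2.39, 2.39, 3.01, 3.14, 3.14, 3.14].

### API

Orientations are given as a unit quaternion [w, x, y, z].
In Python, from rig import sense, eyes, finish_job gives the robot as it stands.
- The arm moves only by the shell command python3 -m jog 'ROWS' [FORCE]. ROWS is JSON, a list of rows, each a list of 7 numbers: the shift along the tool's x, y, z in m, then the turn, a rotation vector about the tool's x, y, z in rad, then the finger opening in m, from 0 to 0.0854. In form: [[dx, dy, dz, rx, ry, rz, gripper], ...]. A call has 1 to 5 rows; each row shifts and turns the commanded pose from where the row before left it, along the tool's axes as they then stand; what a row does not reach is not made up. A row lasts 1/10 s, in which the tool goes at most 50 mm and 8.59 degrees, less where a joint would pass 70% of its speed; a pose out of reach is approached as far as the arm can. A call is refused whole if a number of a shift passes 0.05 or a number of a turn 0.15, either way. A call with a gripper value outside its range is refused whole. The fingers move at their own pace and stop on an object; FORCE is the grip in N (left out, the last holds). Time passes only in rows, so rows that do not move let the fingers close. It gives the time, the measured TCP pose, the force, the opening and the grip force at its end, in the units of the state.
- sense(): the state, without advancing time (a new reading comes with each control period).
- eyes.capture(name): name is "scene" or "top" or "wrist"; returns the picture (420x560x3 uint8, red, green, blue); there is no depth.
- eyes.calibration(name): a dict with "fx", "fy", "cx", "cy" (pixels), "cam_to_world" (4x4, takes a point from camera to world coordinates); the wrist camera has in their place "mount" (4x4, takes a point from camera to tool coordinates, whose origin is the TCP and whose axes are the flange's). Camera axes: x right, y down, z forward; pixel columns grow to the right and rows downward; lengths in mm; the calibration is good to about 2 mm. A picture is of the moment at which its call begins: read the wrist's pose just before it. calibration takes no time and is no camera call.
- finish_job(): hands the job in; it is judged then, once.
The state is a dict: "time_s": time; "joints": joint angles; "dq": joint speeds; "tau": joint torques, N m; "eef_pos": TCP position; "ee_rot": TCP orientation; "force": force on the tool from outside, world axes, zero at the start; "wrist_torque": the same for the moment, N m; "grip_width": opening from 0.0 (shut) to 1.0 (fully open); "grip_force": force on a finger pad.
Only numpy, scipy, OpenCV 4.12 (cv2) and the standard library are available. Lean on these libraries where they do the work, as an engineer would, in place of code of your own. Each camera call takes 0.05 s, during which the arm holds its last target. There are 200 camera calls.

## Working session

There is one attempt and no reset: what is moved stays moved. The work goes in short steps, Python scripts to look and compute and a shell command to move; the robot and the scene stay as the last step left them, time stands still between calls to the robot, and variables do not carry over. Pictures are saved under pics/ and viewed, at most 10 in all, crops included, and the job is handed in when it is done.

```bash
mkdir -p pics
python3 - <<'E'
from rig import sense, eyes
import cv2,numpy as np
s=sense();print(s)
for n in("scene","top"):
    im=eyes.capture(n);cv2.imwrite(f"pics/{n}0.png",im[...,::-1]);print(n,eyes.calibration(n))
E
```

```text
{'time_s': 0.0, 'joints': array([ 1.02560362e+00,  3.13471743e-01,  1.49842925e+00,  4.07845805e-06,
        1.33097204e+00, -2.23389402e-01]), 'dq': array([ 2.15883170e-04,  1.01613641e-03, -6.60641769e-05,  1.49096150e-04,
       -2.43037133e-03,  1.59523908e-03]), 'tau': array([-4.18557511e-04, -4.12266076e+01, -2.59747821e+01, -1.87056344e-04,
        4.12703172e-03,  1.18994086e-05]), 'eef_pos': array([165.92754289, 497.8443596 , 241.72688252]), 'ee_rot': array([-2.41844392e-04,  1.60208726e-01,  9.87082952e-01, -5.92754337e-04]), 'force': array([ 0.16811882, -0.57074473, -0.2465158 ]), 'wrist_torque': array([-0.07683318,  0.05909499, -0.0357474 ]), 'grip_force': 0.0, 'grip_width': 1.0011478708624733}
scene {'fx': 524.3425019006753, 'fy': 524.3425019006753, 'cx': 288.73616105429915, 'cy': 200.65609971362215, 'cam_to_world': array([[ 8.26160567e-01,  4.47366826e-01, -3.42522466e-01,
         9.31285600e+02],
       [ 5.63371575e-01, -6.46794134e-01,  5.14071801e-01,
        -3.96415812e+02],
       [ 8.43714804e-03, -6.17673272e-01, -7.86389562e-01,
         7.96523655e+02],
       [ 0.00000000e+00,  0.00000000e+00,  0.00000000e+00,
         1.00000000e+00]])}
top {'fx': 394.49493657954065, 'fy': 394.49493657954065, 'cx': 281.3032648809975, 'cy': 205.0633059856051, 'cam_to_world': array([[ 8.09192916e-03, -9.98495737e-01,  5.42290038e-02,
         5.58981717e+02],
       [-9.99925256e-01, -8.57674067e-03, -8.71331999e-03,
         8.28717401e+01],
       [ 9.16532096e-03, -5.41544430e-02, -9.98490507e-01,
         8.99383459e+02],
       [ 0.00000000e+00,  0.00000000e+00,  0.00000000e+00,
         1.00000000e+00]])}
```

View pics/scene0.png

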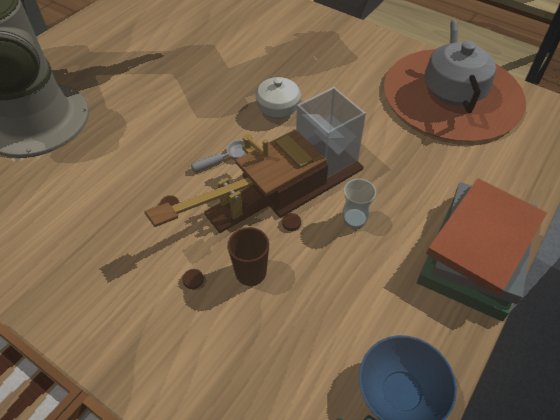

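View pics/top0.png

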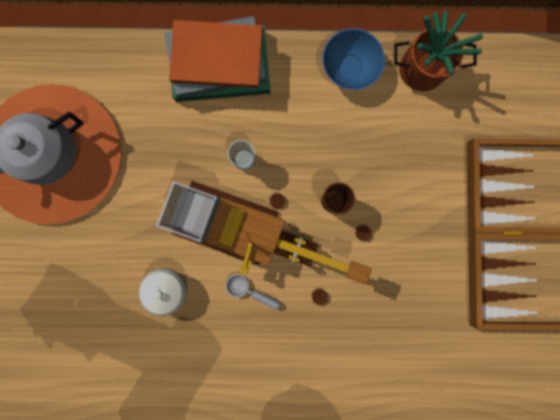

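Run:
```python
import cv2
a=cv2.imread("pics/top0.png")[175:315,150:390]
cv2.imwrite("pics/topc.png",cv2.resize(a,None,fx=3.333,fy=3.333,interpolation=cv2.INTER_CUBIC))
a=cv2.imread("pics/scene0.png")[80:240,135:375]
cv2.imwrite("pics/scenec.png",cv2.resize(a,None,fx=3.333,fy=3.333,interpolation=cv2.INTER_CUBIC))
```

```text
(no output)
```

View pics/topc.png

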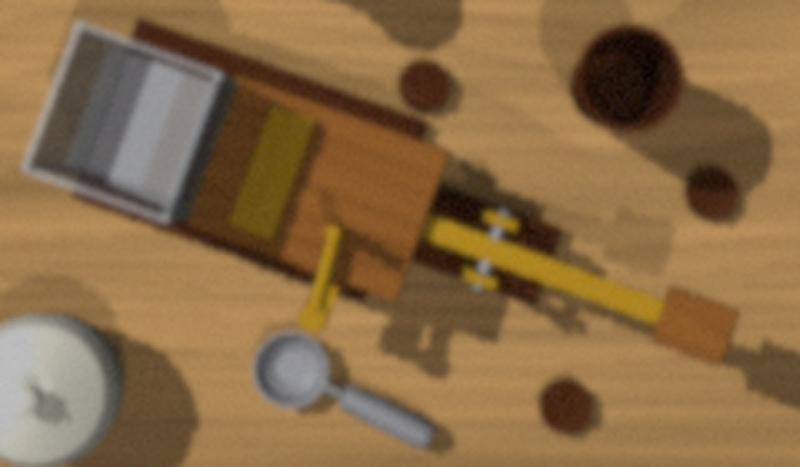

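View pics/scenec.png

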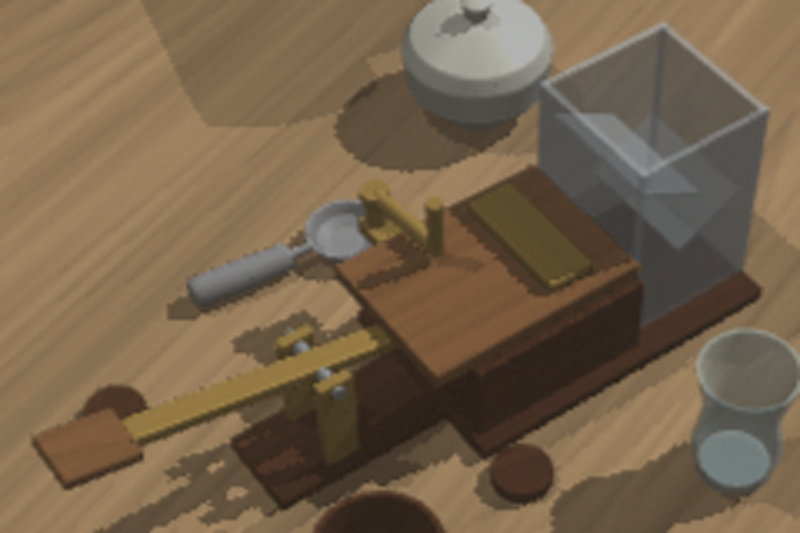

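The top crop shows the pad at (698,325), the pin top at (332,230), the lip corners at (446,152) and (393,298), and the shaft corners at (78,25), (228,75), (172,220) and (25,170). The scene crop shows the pad at (90,447) and the pin top at (435,203). I'll cast these onto planes of known height and fit the tower frame.

```bash
cat > h.py <<'E'
import numpy as np
from rig import sense, eyes
from scipy.spatial.transform import Rotation as R
def ray(n,uv,z):
    c=eyes.calibration(n);T=c["cam_to_world"]
    d=T[:3,:3]@[(uv[0]-c["cx"])/c["fx"],(uv[1]-c["cy"])/c["fy"],1]
    return (T[:3,3]+d*(z-T[2,3])/d[2])[:2]
def fit(P,Q):
    p=P-P.mean(0);q=Q-Q.mean(0)
    a=np.arctan2((p[:,0]*q[:,1]-p[:,1]*q[:,0]).sum(),(p*q).sum())
    M=np.array([[np.cos(a),-np.sin(a)],[np.sin(a),np.cos(a)]])
    t=Q.mean(0)-M@P.mean(0);return a,M,t
E
python3 - <<'E'
from h import *
k=3.333
tw=[(-269,0,101),(135,-46,140),(45,-46,140),(45,46,140),(135,46,140),(-95,-50,76),(-95,50,76)]
px={"top":[(698,325),(78,25),(228,75),(172,220),(25,170),(446,152),(393,298)],
"scene":[(90,447),(767,110),(645,175),(543,88),(663,28),(435,380),(337,270)]}
off={"top":(150,175),"scene":(135,80)}
W=lambda n,u,z:ray(n,np.array(u)/k+off[n],z)
P=np.array([t[:2] for t in tw]*2,float)
Q=np.array([W(n,u,t[2]) for n in px for u,t in zip(px[n],tw)])
a,M,t=fit(P,Q);print("yaw",a,"org",t);print(np.round((Q-t)@M-P,1))
L=lambda w:np.round((w-t)@M,1)
for n,nm,u,z in [("top","pin",(332,230),120),("scene","pin",(435,203),120),("top","post",(315,320),88),("scene","post",(374,190),88),("top","bowl",(43,390),60),("top","spoon bowl",(292,370),5),("top","chk",(567,405),10),("top","cup",(628,78),90)]:
    w=W(n,u,z);print(n,nm,np.round(w),L(w))
for nm,p in [("pad",(-269,0)),("pin",(-50,20)),("axis",(-50,75))]:print(nm,np.round(M@p+t,1))
E
```

```text
yaw 1.2364975977109556 org [558.49292408 170.91625028]
[[-0.   2.6]
 [-0.1  4.4]
 [-1.7  2.5]
 [-0.1 -0.2]
 [-0.7  1.2]
 [ 4.   4.9]
 [ 4.7  1.4]
 [-0.  -2.2]
 [-1.9  0.2]
 [ 1.6  0.5]
 [-0.9 -4.9]
 [-4.2 -4.8]
 [-0.8 -1.1]
 [ 0.2 -4.5]]
top pin [524. 138.] [-42.6  21.6]
scene pin [525. 135.] [-44.8  19.8]
top post [468. 150.] [-49.8  78.8]
scene post [471. 149.] [-49.5  75.1]
top bowl [420. 323.] [ 97.8 181. ]
top spoon bowl [425. 172.] [-43.2 126.5]
top chk [404. -13.] [-224.7   85.9]
top cup [618. -42.] [-181.4 -125.7]
pad [470.2 -83.2]
pin [523.2 130.2]
axis [471.2 148.3]
```

```bash
cat >> h.py <<'E'
YAW=1.2365;ORG=np.array([558.5,170.9]);M=np.array([[np.cos(YAW),-np.sin(YAW)],[np.sin(YAW),np.cos(YAW)]])
def go(x,y,z):
    "tool-axis shift (mm) to bring TCP to tower x,y,z"
    s=sense();q=s["ee_rot"];r=R.from_quat(np.r_[q[1:],q[0]])
    w=np.r_[M@[x,y]+ORG,z];p=s["eef_pos"]
    print("t",round(s["time_s"],2),"tower",np.round((p[:2]-ORG)@M,1),"z",round(p[2],1),"tooly in tower",np.round(np.arctan2(*r.as_matrix()[1::-1,1])-YAW,3),"F",np.round(s["force"],1),"w",round(s["grip_width"],2))
    print("shift",np.round(r.inv().apply(w-p),1))
E
python3 -c "
from h import *
go(-66.5,-3,242)"
```

```text
t 0.1 tower [180.1 478.1] z 241.8 tooly in tower 0.013 F [ 0.6 -0.2  0.8] w 1.0
shift [-478.  -252.6   -0. ]
```

```bash
python3 -m jog '[[-0.03,-0.016,0,0,0,0,0],[-0.03,-0.016,0,0,0,0,0],[-0.03,-0.016,0,0,0,0,0],[-0.03,-0.016,0,0,0,0,0],[-0.03,-0.016,0,0,0,0,0]]' 30
python3 -m jog '[[-0.03,-0.016,0,0,0,0,0],[-0.03,-0.016,0,0,0,0,0],[-0.03,-0.016,0,0,0,0,0],[-0.03,-0.016,0,0,0,0,0],[-0.03,-0.016,0,0,0,0,0]]'
python3 -m jog '[[-0.03,-0.016,0,0,0,0,0],[-0.03,-0.016,0,0,0,0,0],[-0.03,-0.016,0,0,0,0,0],[-0.03,-0.016,0,0,0,0,0],[-0.03,-0.016,0,0,0,0,0]]'
python3 -m jog '[[-0.028,-0.0126,0,0,0,0,0],[0,0,0,0,0,-0.14,0],[0,0,0,0,0,-0.14,0],[0,0,0,0,0,-0.14,0],[0,0,0,0,0,-0.14,0]]'
python3 -m jog '[[0,0,0,0,0,-0.10,0],[0,0,0,0,0,0,0],[0,0,0,0,0,0,0],[0,0,0,0,0,0,0],[0,0,0,0,0,0,0]]'
python3 - <<'E'
from h import *
import cv2
go(-66.5,-3,150)
for n in("wrist","scene"):
    im=eyes.capture(n)[...,::-1]
    cv2.imwrite(f"pics/{n}1.png",im)
E
```

```text
time_s: 0.6
eef_pos: [283.7, 373.6, 242.1]
ee_rot: [-0.0, 0.16, 0.987, -0.0]
force: [0.4, 1.3, 0.1]
grip_width: 0.138
grip_force: 0.0
time_s: 1.1
eef_pos: [400.7, 250.2, 242.1]
ee_rot: [-0.0, 0.16, 0.987, -0.0]
force: [0.5, 0.5, -0.4]
grip_width: -0.0
grip_force: 0.0
time_s: 1.6
eef_pos: [517.8, 126.9, 242.0]
ee_rot: [-0.0, 0.16, 0.987, -0.0]
force: [-0.2, 0.3, -0.3]
grip_width: -0.003
grip_force: 0.0
time_s: 2.1
eef_pos: [539.5, 107.2, 241.9]
ee_rot: [-0.0, -0.122, 0.993, 0.0]
force: [-0.3, 0.4, -0.8]
grip_width: -0.003
grip_force: 0.0
time_s: 2.6
eef_pos: [539.6, 107.2, 242.2]
ee_rot: [-0.0, -0.168, 0.986, 0.0]
force: [0.2, 0.5, -0.1]
grip_width: -0.0
grip_force: 0.0
t 2.6 tower [-66.3  -3. ] z 242.2 tooly in tower 0.671 F [ 0.2  0.5 -0.1] w -0.0
shift [ 0.1 -0.1 92.2]
```

View pics/wrist1.png

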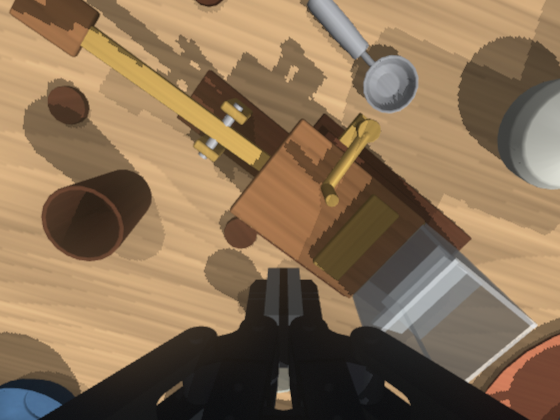

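The wrist view shows the pin top at (331,199), the post at (368,128), the lip corners at (302,121) and (232,209), and the shut fingertips at (284,270). I'll work out where these lie in tower coordinates.

```bash
cat >> h.py <<'E'
def wray(uv,z,pos,rot):
    c=eyes.calibration("wrist");m=c["mount"];r=R.from_quat(np.r_[rot[1:],rot[0]])
    d=r.apply(m[:3,:3]@[(uv[0]-c["cx"])/c["fx"],(uv[1]-c["cy"])/c["fy"],1]);o=pos+r.apply(m[:3,3])
    w=(o+d*(z-o[2])/d[2])[:2];return w,(w-ORG)@M
E
python3 - <<'E'
from h import *
s=sense()
for nm,u,z in [("pin",(331,199),120),("post",(368,128),88),("lip+",(302,121),76),("lip-",(232,209),76),("pad",(52,22),101)]:
    print(nm,*[np.round(v,1) for v in wray(u,z,s["eef_pos"],s["ee_rot"])])
E
```

```text
pin [523.  138.7] [-42.  23.]
post [468.5 151.7] [-47.7  78.7]
lip+ [481.2 103.1] [-89.4  50.7]
lip- [570.5  71.9] [-89.5 -43.8]
pad [474.4 -79.5] [-264.1   -2.7]
```

```bash
python3 -m jog '[[0,0,0.03,0,0,0,0],[0,0,0.03,0,0,0,0],[0,0,0.03,0,0,0,0],[0,0,0.03,0,0,0,0],[0,0,0.012,0,0,0,0]]' | sed -n '1,2p;4p'
python3 -m jog '[[0,0.004,0,0,0,0,0],[0,0.004,0,0,0,0,0],[0,0.004,0,0,0,0,0],[0,0.004,0,0,0,0,0],[0,0.004,0,0,0,0,0]]'| sed -n '1,2p;4p'
python3 -m jog '[[0,0.005,0,0,0,0,0],[0,0.005,0,0,0,0,0],[0,0.005,0,0,0,0,0],[0,0.005,0,0,0,0,0],[0,0.005,0,0,0,0,0]]'| sed -n '1,2p;4p'
python3 - <<'E'
from h import *
import cv2
go(-13,45,109)
im=eyes.capture("wrist")[...,::-1]
cv2.imwrite("pics/wrist2.png",im)
E
```

```text
time_s: 3.2
eef_pos: [538.5, 107.3, 107.8]
force: [0.7, 0.7, 0.3]
time_s: 3.7
eef_pos: [533.6, 126.4, 111.2]
force: [2.0, -2.1, 0.5]
time_s: 4.2
eef_pos: [524.5, 150.1, 110.2]
force: [1.1, -1.4, -0.9]
t 4.2 tower [-30.8  25.3] z 110.2 tooly in tower 0.673 F [ 1.1 -1.4 -0.9] w -0.0
shift [ 4.3 26.1  1.2]
```

View pics/wrist2.png

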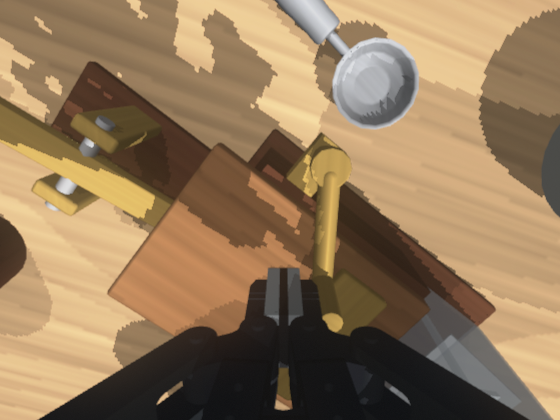

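The fingers (tips at (285,270)) are pushing on the left side of the pin (base at about (325,275)). The catch has turned to about 0.65 rad. I'll continue the push and drift in +x to follow the arc.

```bash
python3 -m jog '[[0.0005,0.005,0,0,0,0,0],[0.001,0.005,0,0,0,0,0],[0.001,0.005,0,0,0,0,0],[0.0015,0.005,0,0,0,0,0],[0.002,0.005,0,0,0,0,0]]'| sed -n '1,2p;4p'
python3 -m jog '[[0.002,0.004,0,0,0,0,0],[0.002,0.004,0,0,0,0,0],[0.002,0.003,0,0,0,0,0],[0,0,0,0,0,0,0]]'| sed -n '1,2p;4p'
python3 - <<'E'
from h import *
import cv2
go(-13,45,109)
im=eyes.capture("wrist")[...,::-1]
cv2.imwrite("pics/wrist3.png",im)
E
```

```text
time_s: 4.75
eef_pos: [510.4, 171.7, 110.3]
force: [0.4, -0.7, -0.2]
time_s: 5.15
eef_pos: [500.9, 180.1, 110.2]
force: [0.0, -0.5, -0.4]
t 5.15 tower [-10.2  57.4] z 110.2 tooly in tower 0.673 F [ 0.  -0.5 -0.4] w -0.0
shift [-8.  -9.9  1.2]
```

View pics/wrist3.png

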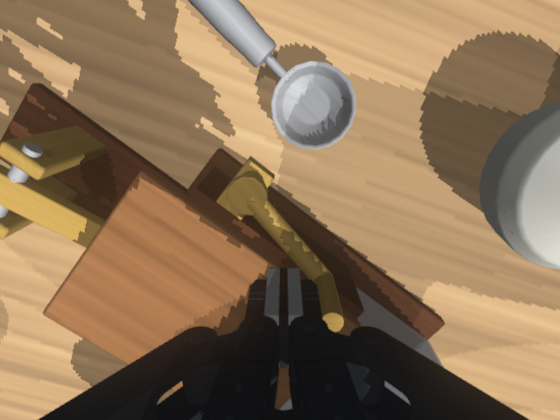

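The bar now runs from the post at (245,195) to the pin base at about (322,280). That puts the catch at about 1.4 rad, clear of the flap. Next I'll back off, rise and go over the pad.

```bash
python3 -m jog '[[0,-0.012,0,0,0,0,0],[0,-0.004,-0.04,0,0,0,0],[0,0,-0.045,0,0,0,0],[0,0,0,0,0,0.14,0],[0,0,0,0,0,0.14,0]]'| sed -n '1,2p;4p'
python3 -m jog '[[0,0,0,0,0,0.14,0],[0,0,0,0,0,0.14,0],[0,0,0,0,0,0.115,0],[0,0,0,0,0,0,0]]'| sed -n '1,2p;4p'
python3 -c "
from h import *
go(-266,-1,190)"
```

```text
time_s: 5.7
eef_pos: [507.5, 163.7, 196.6]
force: [0.0, -0.4, -0.3]
time_s: 6.1
eef_pos: [507.0, 163.8, 195.2]
force: [0.7, -0.5, -0.0]
t 6.1 tower [-23.6  46.3] z 195.2 tooly in tower -0.004 F [ 0.7 -0.5 -0. ] w 0.0
shift [ -48.3 -242.2    5.2]
```

```bash
python3 -m jog '[[-0.008,-0.04,0,0,0,0,0],[-0.008,-0.04,0,0,0,0,0],[-0.008,-0.04,0,0,0,0,0],[-0.008,-0.04,0,0,0,0,0],[-0.008,-0.04,0,0,0,0,0]]'| sed -n '1,2p;4p'
python3 -m jog '[[-0.008,-0.042,0,0,0,0,0],[0,0,0.03,0,0,0,0],[0,0,0,0,0,0,0]]'| sed -n '1,2p;4p'
python3 - <<'E'
from h import *
import cv2
go(-266,-1,112)
for n in("wrist","scene"): cv2.imwrite(f"pics/{n}4.png",eyes.capture(n)[...,::-1])
a=cv2.imread("pics/scene4.png")[70:270,100:380]
b=cv2.imread("pics/wrist4.png")
cv2.imwrite("pics/both4.png",np.hstack([cv2.resize(a,(400,286)),cv2.resize(b,(381,286))]))
E
```

```text
time_s: 6.6
eef_pos: [477.9, -39.5, 195.4]
force: [0.8, 0.2, -1.5]
time_s: 6.9
eef_pos: [470.4, -80.4, 162.8]
force: [0.6, 0.8, 0.2]
t 6.9 tower [-266.3    0.7] z 162.8 tooly in tower -0.002 F [0.6 0.8 0.2] w 0.0
shift [-2.   0.3 50.8]
```

View pics/both4.png

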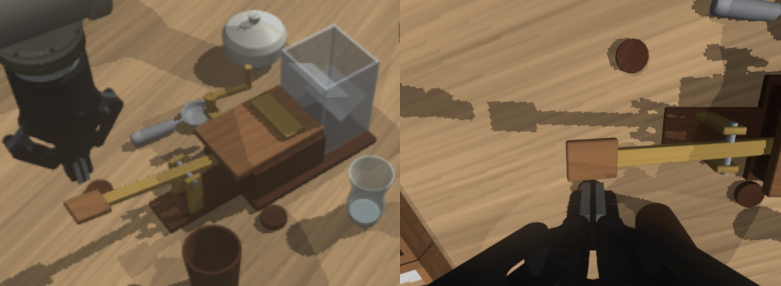

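The left half (scene view) shows the catch swung clear beside the tray and the flap shut. The right half (wrist view) shows the pad centre at about full-picture (283,235), in line with the fingers. I'll check that position numerically.

Run:
```python
from h import *
import cv2
s=sense();b=cv2.imread("pics/wrist4.png")
h=cv2.cvtColor(b,cv2.COLOR_BGR2HSV)
k=b[235,283];print(k,h[235,283])
m=(np.abs(b.astype(int)-k).sum(2)<60).astype(np.uint8);m=cv2.morphologyEx(m,cv2.MORPH_OPEN,np.ones((7,7)))
n,l,st,c=cv2.connectedComponentsWithStats(m);i=l[235,283];print(st[i],c[i])
print(wray(c[i],101,s["eef_pos"],s["ee_rot"]))
```

```text
[ 66 102 145] [ 14 139 145]
[ 247  206   75   70 4061] [282.05515883 235.61339572]
(array([470.96502763, -79.42642748]), array([-265.18933355,    0.55592535]))
```

```bash
python3 -m jog '[[0,0,0.02,0,0,0,0],[0,0,0.015,0,0,0,0],[0,0,0.008,0,0,0,0],[0,0,0.006,0,0,0,0],[0,0,0.006,0,0,0,0]]'| sed -n '1,2p;4p'
python3 -m jog '[[0,0,0.006,0,0,0,0],[0,0,0.006,0,0,0,0],[0,0,0.006,0,0,0,0],[0,0,0.006,0,0,0,0],[0,0,0.006,0,0,0,0]]'| sed -n '1,2p;4p'
python3 -m jog '[[0,0,0.006,0,0,0,0],[0,0,0.006,0,0,0,0],[0,0,0.006,0,0,0,0],[0,0,0.006,0,0,0,0],[0,0,0.006,0,0,0,0]]'| sed -n '1,2p;4p'
python3 -m jog '[[0,0,0.002,0,0,0,0],[0,0,0,0,0,0,0],[0,0,0,0,0,0,0]]'| sed -n '1,2p;4p'
```

```text
time_s: 7.5
eef_pos: [472.6, -79.7, 110.8]
force: [-0.6, -1.2, 2.2]
time_s: 8.0
eef_pos: [472.2, -79.9, 79.9]
force: [-0.7, -2.8, 1.7]
time_s: 8.5
eef_pos: [472.0, -79.5, 49.7]
force: [1.5, 1.6, 2.6]
time_s: 8.8
eef_pos: [471.9, -79.7, 48.2]
force: [0.6, 0.2, -0.4]
```

```bash
python3 -m jog '[[0,0,0.003,0,0,0,0],[0,0,0.003,0,0,0,0],[0,0,0,0,0,0,0],[0,0,0,0,0,0,0]]'| sed -n '1,2p;4p'
python3 -m jog '[[0,0,0.002,0,0,0,0],[0,0,0.001,0,0,0,0],[0,0,0,0,0,0,0],[0,0,0,0,0,0,0]]'| sed -n '1,2p;4p'
```

```text
time_s: 9.2
eef_pos: [472.1, -79.7, 42.2]
force: [0.5, 0.6, 0.2]
time_s: 9.6
eef_pos: [472.1, -79.7, 39.3]
force: [0.6, 0.8, 0.4]
```

Run:
```python
from h import *
import cv2
a=eyes.capture("scene")[...,::-1][70:270,100:380];b=eyes.capture("wrist")[...,::-1]
cv2.imwrite("pics/both5.png",np.hstack([cv2.resize(a,(420,300)),cv2.resize(b,(380,300))]))
```

```text
(no output)
```

View pics/both5.png

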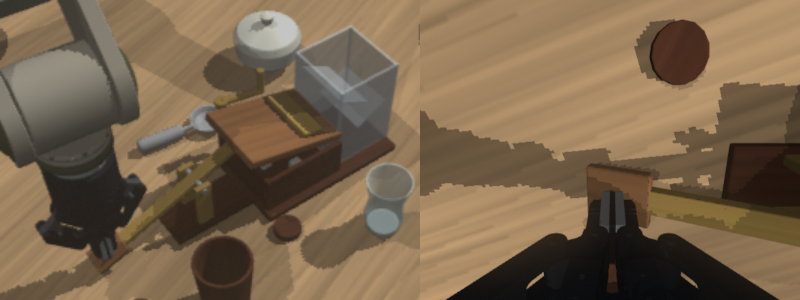

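The scene view shows the fingers on the pad, the lever down, the flap raised with the dice visible, and the catch clear. I'll press on until it reaches the firm stop.

```bash
python3 -m jog '[[0,0,0.002,0,0,0,0],[0,0,0,0,0,0,0],[0,0,0,0,0,0,0]]'| sed -n '1,2p;4p'
python3 -m jog '[[0,0,0.002,0,0,0,0],[0,0,0,0,0,0,0],[0,0,0,0,0,0,0]]'| sed -n '1,2p;4p'
```

```text
time_s: 10.0
eef_pos: [472.2, -79.7, 37.4]
force: [0.7, 0.9, 4.8]
time_s: 10.3
eef_pos: [472.5, -79.7, 36.6]
force: [-3.3, 3.9, 21.3]
```

```bash
python3 -m jog '[[0,0,-0.0005,0,0,0,0],[0,0,0,0,0,0,0],[0,0,0,0,0,0,0],[0,0,0,0,0,0,0],[0,0,0,0,0,0,0]]'| sed -n '1,2p;4p'
python3 -m jog '[[0,0,0,0,0,0,0],[0,0,0,0,0,0,0],[0,0,0,0,0,0,0],[0,0,0,0,0,0,0],[0,0,0,0,0,0,0]]'| sed -n '1,2p;4p'
```

```text
time_s: 10.8
eef_pos: [472.4, -79.7, 36.8]
force: [-3.7, 2.5, 16.3]
time_s: 11.3
eef_pos: [472.4, -79.7, 36.8]
force: [-3.3, 2.9, 17.0]
```

Held steadily against the stop at about 17 N.

```bash
python3 -c "
from rig import finish_job
print(finish_job())"
```

```text
the job is handed in; nothing more can be done
None
```

I swung the catch clear to about 1.4 rad and handed the job in at about 11.3 s, with the lever held on its stop at about 17 N and the flap raised; no verdict was returned.

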